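Open the solvent cupboard past its child-safety catch

TASK

Open the small solvent cupboard on the bench: draw its door ajar until the child-safety catch holds it, press the catch's sprung hook down with the fingertips through the gap and draw the door past the strike, then swing the door wide open (about square to the cupboard) and leave it standing there. The catch is thin plastic: press it and pull on it gently, do not force it, and leave the other things on the bench where they are.

Things in the scene. Friction and masses are not known exactly. Their poses are not given: they have to be found in the camera images.
- cupboard: grey steel cupboard 200 mm deep, 220 mm wide, 260 mm high, fixed to the bench. Origin: centre of its underside; z up; its front (door side) faces its own -x, +y is the hinge side. Walls and top 14 mm. A plastic strike plate (6 mm thick, 46 mm wide) hangs from the underside of the top, 10 to 16 mm behind the front edge, down to height 229 mm
- door (a joint): door angle about its upright hinge, rad, 0 shut, grows as the door swings out, stop at 1.75. It starts shut or slightly ajar (0 to 0.08). Drawn out from there it is held by the safety catch at about 0.24 (gap between door and cupboard at the catch then about 42 mm); with the hook down it is past the strike from about 0.40. It stays where it is left (friction about 0.7 N at the handle)
- door_hinge (a point): point on the door's upright hinge line, 215 mm above the bench, at the cupboard's +y front edge (turns with the door: at angle 0 its axes are the cupboard's; x is square to the door and points from the door to the cupboard, -y runs along the door to its free edge). In these axes the door's panel (216 mm wide, 16 mm thick, top edge at height 257 mm) fills x from -18 to -2 mm and y from 0 to -216 mm
- door_handle (a point): steel bow handle on the outside of the door: an upright round bar 12 mm thick, from height 130 to 236 mm, bent in to the door at both ends; this point lies on the bar's axis, 215 mm above the bench, 180 mm from the hinge line, 34 mm out from the door's outer face. The bar's top end is at height 242 mm, so it can be pinched from above
- catch: white plastic child-safety catch on the door's inner face near its top; moves with the door. Origin 2 mm behind that face, 163 mm from the hinge line, height 223 mm; axes as door_hinge. Its sprung arm (16 mm wide, 4 mm thick) runs 72 mm along x to an upright barb 18 mm wide that hooks behind the strike. It breaks if the fingers load it with over 15 N or if it is pulled on the strike with over 25 N
- pad_middle (a point): crest of the arm's round finger pad (26 mm wide along the door, 10 mm thick) if the arm sat at mid-slot: 20 mm behind the door's inner face, 35 mm below the door's top, height 222 mm. But the arm is clamped in slots and really sits up to 6 mm higher or lower, which no measured pose shows: feel for the pad. Press here
- strike_lip (a point): lower edge of the strike, height 229 mm, midway through its thickness and width. At rest the barb overlaps the strike by 2 to 14 mm. The pad takes about 6 N to start and 10 N at its hard stop, 4.3 mm down; the barb clears the strike after 0.6 to 4 mm of that, always at the stop. Let go, the arm springs back
- reel: bystander: reel of solder wire, 56 mm across, 40 mm high, standing on the rear of the cupboard's top. Origin: centre of its underside
- multimeter: bystander: yellow multimeter lying on its back, 150 x 75 x 34 mm. Origin: centre of its underside
- spray_can: bystander: upright spray can, 54 mm across, 160 mm high. Origin: centre of its underside
- pliers: bystander: pliers lying flat, about 165 mm long, 16 mm high. Origin: at the joint, on the bench
- small_bin: bystander: open blue stock bin 160 x 100 x 75 mm. Origin: centre of its underside
- screwdriver: bystander: screwdriver lying on the bench. Origin: on the bench under it
- parts_box: bystander: cardboard box 110 x 80 x 60 mm. Origin: centre of its underside
- tape: bystander: roll of black tape lying flat, 68 mm across, 19 mm high. Origin: centre of its underside

How it is judged:
By the outcome, as a careful person would: the job done as asked, in the order asked, and still so for the second after the job is handed in, with the robot touching nothing.
It also fails if it takes over 72 s, if anything falls off the work surface, if the arm or the gripper's body presses on something with over 40 N, if the wrist force passes 120 N, or if a joint passes its speed limit or range.

ROBOT

A 6-joint arm with a two-finger parallel gripper is mounted at the origin on the work surface. World frame = base frame: x ahead of the robot, y to its left, z up, the work surface at z = 0. Lengths are in mm, angles in rad, forces in N, time in s.
With the tool pointing down it reaches from about 350 to 875 mm from the base axis. Payload 4.2 kg.
Tool frame: the origin (TCP) lies on the mounting face of the last link; the fingertips stand 173 mm ahead of it and the grasp point (between the pads) lies 155 mm ahead of it (tcp_to_grasp is the distance from the TCP to the grasp point, in mm); z points along the fingers, y is the direction in which the jaws open and shut (so a half turn about z gives the same grasp; the last joint's range is limited). The gripper opens to 85 mm and grips with 20 to 120 N. Pads are 22 mm wide; open, the fingers measure 114 mm over their backs; the gripper's body (76 mm by 85 mm) begins 54 mm behind the grasp point. The pads swing forward as they close: fully open they stand 13 mm farther back than shut.
Start: joints at [1.546, 0.385, 0.008, 0, -1.194, -0.259], TCP at [174.971, 599.987, 404.712] pointing down, gripper open.
Joint ranges: [-3.14, 3.14], [-1.21, 2.06], [-1.07, 1.41], [-3.16, 2.05], [-2.99, -0.16], [-3.1, 3.1]. Speed limits (rad/s): [2.79, 2.79, 3.14, 3.14, 3.14, 3.14].

INTERFACE

Orientations are given as a unit quaternion [x, y, z, w].
In Python, from bench import * gives the robot as it stands. The module is installed in compiled form; this text tells all that it offers.
- The arm moves only by the tool apply_moves, never from a script. Its arguments are lists of equal length, an entry for each row: "fingers": the closure, from 0 (fully open) to 1 (shut); "dp": the shift along the world's x, y, z in cm, a list of three; "yaw": the turn about the world's z in degrees. A call has 1 to 10 rows; each row is the pose to reach, as a shift and turn from the pose measured when the call began; what a row does not reach only later rows make up. A row lasts 1/10 s, in which the tool goes at most 50 mm and 8.59 degrees, less where a joint would pass 70% of its speed; a pose out of reach is approached as far as the arm can. A call with a gripper value outside its range is refused whole. The fingers move at their own pace and stop on an object; the grip force is fixed at half the most. Time passes only in rows, so rows that repeat a pose let the fingers close. It gives the time, the measured TCP pose, the force and the opening at its end, in the units of the state.
- read_state(): the state, without advancing time (a new reading comes with each control period).
- get_image(name): name is "scene" or "top" or "wrist"; returns a dict with "color" (384x512x3 uint8, blue, green, red), "mtx" (3x3 intrinsics, pixels), "camera_from_world" (4x4, takes a point from world to camera coordinates); the wrist camera has in their place "tool_from_camera" (4x4, takes a point from camera to tool coordinates, whose origin is the TCP and whose axes are the flange's). Camera axes: x right, y down, z forward; pixel columns grow to the right and rows downward; lengths in mm; the calibration is good to about 2 mm. A picture is of the moment at which its call begins: read the wrist's pose just before it. There is no depth.
- job_done(): hands the job in, once; it reports no verdict.
The state is a dict: "clock": time; "joints": joint angles; "joint_vel": joint speeds; "joint_efforts": joint torques, N m; "position": TCP position; "ee_rot": TCP orientation; "contact_force": force on the tool from outside, world axes, zero at the start; "wrist_torque": the same for the moment, N m; "gripper_width": finger opening in mm.
Only numpy, scipy, OpenCV 4.12 (cv2) and the standard library are available. Lean on these libraries where they do the work, as an engineer would, in place of code of your own. Each camera call takes 0.05 s, during which the arm holds its last target. There are 200 camera calls.

## Working session

There is one attempt and no reset: what is moved stays moved. The work goes in short steps, Python scripts to look and compute and a tool call to move; the robot and the scene stay as the last step left them, time stands still between calls to the robot, and variables do not carry over. Pictures are saved under pics/ and viewed, about 8 in all and at most 12, crops included, and the job is handed in when it is done.

Besides the shell and the picture viewer there is one more tool, called after ">>>" by a JSON object that holds its "method" and its "body", one argument or row to a line. apply_moves: Moves the arm, as the interface text tells. Its arguments: {"type":"object","properties":{"fingers":{"type":"array","items":{"type":"number"}},"dp":{"type":"array","items":{"type":"array","items":{"type":"number"}}},"yaw":{"type":"array","items":{"type":"number"}}},"required":["fingers","dp","yaw"]}

```bash
mkdir -p pics
cat > h.py <<'E'
from bench import *
import numpy as np, cv2
def save(n,f):
    im=get_image(n); cv2.imwrite('pics/'+f,im['color']); return im
def ray(im,u,v):
    T=im['camera_from_world']; R=T[:3,:3]; c=-R.T@T[:3,3]
    d=R.T@np.linalg.inv(im['mtx'])@np.array([u,v,1.]); return c,d/np.linalg.norm(d)
def onz(im,u,v,z):
    c,d=ray(im,u,v); return c+d*(z-c[2])/d[2]
def proj(im,p):
    T=im['camera_from_world']; q=T[:3,:3]@np.asarray(p,float)+T[:3,3]; q=im['mtx']@q; return q[:2]/q[2]
E
python3 - <<'E'
from h import *
import pickle
s=read_state(); print(s)
a=save('scene','s0.png'); b=save('top','t0.png')
pickle.dump((a,b),open('v0.pkl','wb'))
for i in (a,b): 
    T=i['camera_from_world']; print(-T[:3,:3].T@T[:3,3], T[2,:3])
cv2.imwrite('pics/both.png',cv2.resize(np.hstack([a['color'],b['color']]),(800,300)))
E
```

```text
{'clock': 0.0, 'joints': array([ 1.54560904e+00,  3.85586370e-01,  6.62686344e-03, -5.17676091e-04,
       -1.19399945e+00, -2.58590754e-01]), 'joint_vel': array([ 2.43161566e-04,  6.95368886e-04,  1.35349162e-03,  6.55681690e-05,
        1.37972075e-03, -1.64334572e-03]), 'joint_efforts': array([-4.81781590e-04, -3.92284262e+01,  1.88403994e+01,  4.18609992e+00,
       -4.56395719e-03,  3.55953581e-06]), 'position': array([174.90185161, 599.8196362 , 403.60079732]), 'ee_rot': array([ 9.89936513e-01, -1.41507852e-01, -1.13035536e-04,  1.10197112e-03]), 'contact_force': array([ 0.24795262, -0.39593253, -0.12986068]), 'wrist_torque': array([ 0.00997435, -0.01287219,  0.00220838]), 'gripper_width': 85.45161389163961}
[ 281.6893666  -617.01392257 1668.04873379] [ 0.13897592  0.39704292 -0.90721696]
[ 356.22033799   38.00491127 1684.76110271] [ 0.10920789  0.01310204 -0.99393258]
```

View pics/s0.png

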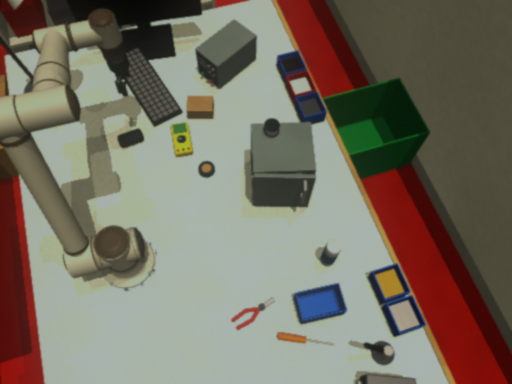

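View pics/t0.png

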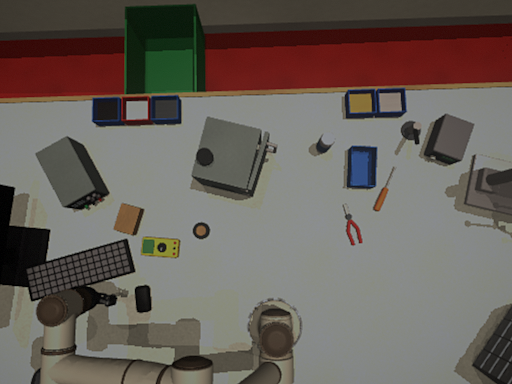

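Cupboard at top (230,157), with the door on its right (world −y) side and the handle near (271,149). I'll zoom in on both views.

Run:
```python
from h import *
import pickle
a,b=pickle.load(open('v0.pkl','rb'))
A=cv2.resize(a['color'][110:220,235:330],None,fx=4,fy=4,interpolation=cv2.INTER_CUBIC)
B=cv2.resize(b['color'][105:215,185:285],None,fx=4,fy=4,interpolation=cv2.INTER_CUBIC)
o=np.hstack([A,B]); o=cv2.convertScaleAbs(o,alpha=1.6)
for x0,n,u0,v0 in((0,95,235,110),(380,100,185,105)):
    for k in range(0,n,10):
        cv2.putText(o,str(u0+k),(x0+4*k,8),0,.3,(0,255,255),1); cv2.line(o,(x0+4*k,10),(x0+4*k,14),(0,255,255),1)
for k in range(0,110,10): cv2.putText(o,f'{110+k}|{105+k}',(375,4*k+4),0,.3,(0,255,0),1)
cv2.imwrite('pics/c0.png',o); print(o.shape)
```

```text
(440, 780, 3)
```

View pics/c0.png

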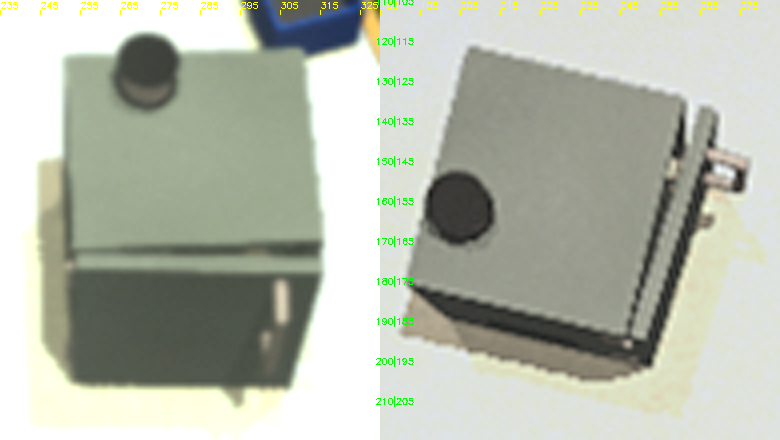

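Run:
```python
from h import *
import pickle
a,b=pickle.load(open('v0.pkl','rb'))
pt=lambda x,y:((x-380)/4+185-.375,y/4+105-.375)
ps=lambda x,y:(x/4+235-.375,y/4+110-.375)
C=np.array([onz(b,*pt(*q),260) for q in [(470,46),(685,96),(632,338),(410,283)]])
D=np.array([onz(a,*ps(*q),260) for q in [(305,49),(321,240),(70,248),(64,57)]])
print(C.round(1),D.round(1))
for K in(C,D):
    e=[np.linalg.norm(K[i]-K[(i+1)%4]) for i in range(4)]; print(np.round(e,1), K.mean(0).round(1))
    fx=(K[0]-K[1]+K[3]-K[2]); yv=(K[2]-K[1]+K[3]-K[0]); print(np.arctan2(fx[1],fx[0]),np.arctan2(yv[1],yv[0])-np.pi/2)
print('door inner/outer free',[onz(b,*pt(*q),257).round(1) for q in [(698,108),(717,117)]])
print('scene door outer free, hinge',[onz(a,*ps(*q),257).round(1) for q in [(321,270),(72,270)]])
print('bar top', onz(b,*pt(743,162),240).round(1),onz(b,*pt(735,187),130).round(1), onz(a,*ps(281,282),240).round(1))
```

```text
[[782.  220.4 260. ]
 [730.6  30.4 260. ]
 [516.4  82.7 260. ]
 [570.5 276.1 260. ]] [[786.2 223.9 260. ]
 [728.7  34.3 260. ]
 [518.2  92.9 260. ]
 [573.2 282.  260. ]]
[196.8 220.4 200.8 218.7] [649.9 152.4 260. ]
1.3022263247590566 1.3223934130628314
[198.1 218.6 197.  220.8] [651.6 158.3 260. ]
1.2821122631570705 1.3018958385996302
door inner/outer free [array([720.1,  19.2, 257. ]), array([711.5,   2.6, 257. ])]
scene door outer free, hinge [array([719.1,   8.2, 257. ]), array([513.7,  73.4, 257. ])]
bar top [674.  -19.7 240. ] [674.  -15.7 130. ] [686.8  15.3 240. ]
```

The door stands at about 0.06. The bar is near (673,-19) and the hinge near (518,88). I'll move up and then hover above the handle.

>>> {"method": "apply_moves", "body": {
  "fingers": [0, 0, 0, 0, 0, 0, 0, 0, 0, 0],
  "dp": [
    [0, 0, 5],
    [0, 0, 10],
    [3, -4, 12],
    [6, -8, 12],
    [9, -12, 12],
    [12, -16, 12],
    [15, -20, 12],
    [18, -24, 12],
    [21, -28, 12],
    [24, -32, 12]
  ],
  "yaw": [0, 0, -5, -10, -15, -20, -25, -30, -35, -40]
}}

```text
clock: 1.1
position: [413.4, 280.8, 523.6]
ee_rot: [0.881, -0.473, -0.001, 0.001]
contact_force: [0.6, 0.5, 0.6]
gripper_width: 85.4
```

>>> {"method": "apply_moves", "body": {
  "fingers": [0.3, 0.3, 0.3, 0.3, 0.3, 0.3, 0.3, 0.3, 0.3, 0.3],
  "dp": [
    [3, -4, 0],
    [6, -8, 0],
    [9, -12, 0],
    [12, -15.5, 0],
    [15, -19, 0],
    [18, -22, 0],
    [21, -26, 0],
    [25, -30, 0],
    [25.8, -30, 0],
    [25.8, -30, 0]
  ],
  "yaw": [-6, -12, -18, -24, -30, -37, -44, -53, -53, -53]
}}

```text
clock: 2.1
position: [673.1, -20.9, 520.7]
ee_rot: [-0.576, 0.817, 0.002, -0.002]
contact_force: [-0.7, 0.4, -0.1]
gripper_width: 59.9
```

```bash
cat >> h.py <<'E'
from scipy.spatial.transform import Rotation as Ro
def wrist(f):
    s=read_state(); im=save('wrist',f)
    T=np.eye(4); T[:3,:3]=Ro.from_quat(s['ee_rot']).as_matrix(); T[:3,3]=s['position']
    im['camera_from_world']=np.linalg.inv(T@im['tool_from_camera']); return im,s
def st(s=None):
    s=s or read_state(); x=Ro.from_quat(s['ee_rot']).as_matrix()
    print('t',round(s['clock'],2),'p',s['position'].round(1),'jawang',np.arctan2(x[1,1],x[0,1]).round(3),'F',s['contact_force'].round(2),'w',round(s['gripper_width'],1),'q',s['joints'].round(2))
E
python3 - <<'E'
from h import *
import pickle
im,s=wrist('w0.png'); st(s); pickle.dump(im,open('w0.pkl','wb'))
T=im['camera_from_world']; print(-T[:3,:3].T@T[:3,3],T[:3,:3].round(2))
o=cv2.resize(im['color'],None,fx=1.5,fy=1.5); cv2.imwrite('pics/w0b.png',cv2.convertScaleAbs(o,alpha=1.3))
for n,p in dict(hinge=(518,88,257),bar=(673,-19,242)).items(): print(n,proj(im,p)*1.5)
E
```

```text
t 2.1 p [673.1 -20.9 520.7] jawang 2.799 F [-0.66  0.37 -0.11] w 59.9 q [ 0.21  0.43  0.36 -0.   -1.51 -0.55]
[644.34128    -99.71715836 490.28014433] [[-0.94  0.33  0.01]
 [ 0.32  0.89  0.32]
 [ 0.1   0.31 -0.95]]
hinge [722.79421321 388.45223654]
bar [377.16151544 291.73071139]
```

View pics/w0b.png

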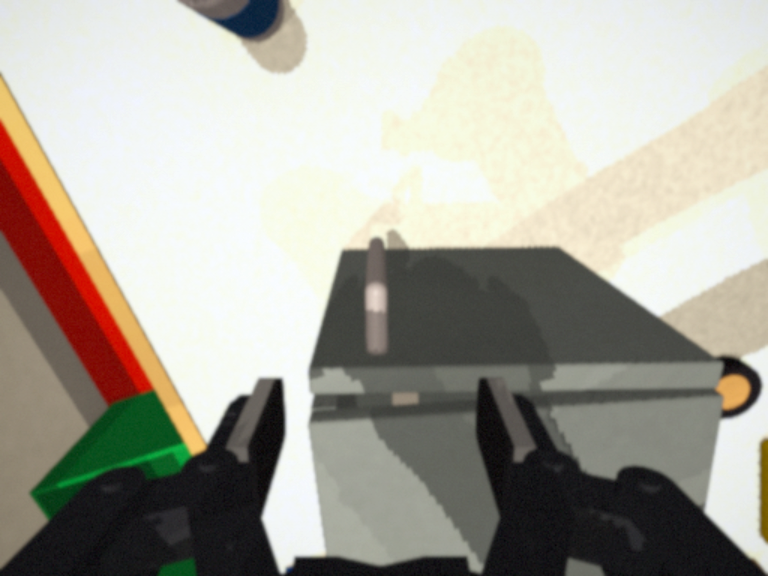

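The wrist view is clear: bar top at (376,290), predicted at (377,292). The door top edge spans (312,372) to (722,360), the white catch sits at (405,397) in the gap, and the cupboard edge lies at row ~408.

Run:
```python
from h import *
import pickle
im=pickle.load(open('w0.pkl','rb'))
f=lambda u,v,z:onz(im,(u+.5)/1.5-.5,(v+.5)/1.5-.5,z).round(1)
for n,u,v,z in [('outer free',311,372,257),('outer hinge',722,360,257),('inner free',312,395,257),('inner hinge',722,383,257),('cup free',311,424,260),('cup hinge',721,392,260),('bar',375,290,240),('catch',405,397,225)]: print(n,f(u,v,z))
g=cv2.cvtColor(im['color'],cv2.COLOR_BGR2GRAY)
o=cv2.convertScaleAbs(cv2.resize(im['color'][225:300,195:495],(780,195),interpolation=cv2.INTER_CUBIC),alpha=1.4); cv2.imwrite('pics/w0c.png',o)
```

```text
outer free [718.3   5.8 257. ]
outer hinge [516.4  70.8 257. ]
inner free [722.9  18.5 257. ]
inner hinge [518.1  84.4 257. ]
cup free [729.   33.1 260. ]
cup hinge [520.9  87.2 260. ]
bar [674.1 -19.8 240. ]
catch [681.8  54.8 225. ]
```

View pics/w0c.png

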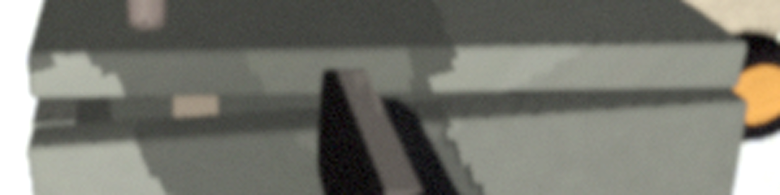

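>>> {"method": "apply_moves", "body": {
  "fingers": [0.3, 0.3, 0.3, 0.3, 0.3, 1, 1, 1, 1, 1],
  "dp": [
    [0.1, 0.1, -4],
    [0.1, 0.1, -8],
    [0.1, 0.1, -12],
    [0.1, 0.1, -14],
    [0.1, 0.1, -14],
    [0.1, 0.1, -14],
    [0.1, 0.1, -14],
    [0.1, 0.1, -14],
    [0.1, 0.1, -14],
    [0.1, 0.1, -14]
  ],
  "yaw": [2, 2, 2, 2, 2, 2, 2, 2, 2, 2]
}}

```text
clock: 3.15
position: [674.3, -19.2, 384.2]
ee_rot: [-0.591, 0.807, -0.001, 0.001]
contact_force: [5.7, -1.5, 1.4]
gripper_width: 10.1
```

```bash
cat >> h.py <<'E'
H=np.array([519.,86.5]); A0=-0.262
def fr(th):
    d=np.array([np.cos(A0-th),np.sin(A0-th)]); return d,np.array([-d[1],d[0]])  # d along door to free edge, x into cupboard
def dp(th,x,y): # point in door axes: x toward cupboard, y distance from hinge
    d,n=fr(th); return H+y*d+x*n
E
python3 - <<'E'
from h import *
st()
for th in(.06,.1,.14,.18,.22,.24,.26): print(th,dp(th,-52,180).round(1),(dp(th,-52,180)-dp(.06,-52,180)).round(1))
E
```

```text
t 3.15 p [674.3 -19.2 384.2] jawang 2.836 F [ 5.67 -1.55  1.37] w 10.1 q [ 0.21  0.48  0.11  0.   -1.2  -0.52]
0.06 [673.3 -19.8] [0. 0.]
0.1 [668.9 -25.9] [-4.4 -6.1]
0.14 [664.3 -31.8] [ -9. -12.]
0.18 [659.5 -37.5] [-13.8 -17.7]
0.22 [654.4 -43. ] [-18.9 -23.2]
0.24 [651.8 -45.7] [-21.5 -25.9]
0.26 [649.1 -48.3] [-24.2 -28.5]
```

>>> {"method": "apply_moves", "body": {
  "fingers": [1, 1, 1, 1, 1, 1, 1, 1],
  "dp": [
    [-0.2, -0.3, 0],
    [-0.45, -0.6, 0],
    [-0.7, -0.9, 0],
    [-0.9, -1.2, 0],
    [-1.15, -1.5, 0],
    [-1.4, -1.8, 0],
    [-1.6, -2.0, 0],
    [-1.6, -2.0, 0]
  ],
  "yaw": [-1, -2, -3, -4, -5, -6, -8, -8]
}}

```text
clock: 3.95
position: [657.7, -39.7, 384.2]
ee_rot: [-0.533, 0.846, -0.001, 0.0]
contact_force: [-0.5, -0.5, 0.2]
gripper_width: 10.2
```

Run:
```python
from h import *
st()
```

```text
t 3.95 p [657.7 -39.7 384.2] jawang 2.695 F [-0.48 -0.5   0.16] w 10.2 q [ 0.18  0.46  0.07  0.   -1.18 -0.63]
```

>>> {"method": "apply_moves", "body": {
  "fingers": [1, 1, 1],
  "dp": [
    [-0.15, -0.15, 0],
    [-0.3, -0.3, 0],
    [-0.3, -0.3, 0]
  ],
  "yaw": [-1, -1, -1]
}}

```text
clock: 4.25
position: [654.5, -43.0, 384.2]
ee_rot: [-0.526, 0.851, -0.001, 0.0]
contact_force: [2.0, -1.5, -0.2]
gripper_width: 10.5
```

>>> {"method": "apply_moves", "body": {
  "fingers": [1, 1],
  "dp": [
    [-0.15, -0.15, 0],
    [-0.15, -0.15, 0]
  ],
  "yaw": [-1, -1]
}}

```text
clock: 4.45
position: [652.8, -44.7, 384.2]
ee_rot: [-0.518, 0.856, -0.0, 0.0]
contact_force: [2.7, -0.2, -0.6]
gripper_width: 10.2
```

>>> {"method": "apply_moves", "body": {
  "fingers": [1, 1],
  "dp": [
    [-0.1, -0.12, 0],
    [-0.1, -0.12, 0]
  ],
  "yaw": [0, 0]
}}

```text
clock: 4.65
position: [652.1, -45.3, 384.2]
ee_rot: [-0.518, 0.855, -0.0, 0.001]
contact_force: [4.4, 2.0, -1.2]
gripper_width: 10.7
```

>>> {"method": "apply_moves", "body": {
  "fingers": [1, 1],
  "dp": [
    [-0.1, -0.1, 0],
    [-0.1, -0.1, 0]
  ],
  "yaw": [0, 0]
}}

```text
clock: 4.85
position: [651.7, -45.6, 384.2]
ee_rot: [-0.518, 0.855, -0.0, 0.002]
contact_force: [4.8, 2.5, -1.5]
gripper_width: 10.2
```

Run:
```python
from h import *
st(); save('top','t1.png')
```

```text
t 4.85 p [651.7 -45.6 384.2] jawang 2.66 F [ 4.76  2.5  -1.54] w 10.2 q [ 0.18  0.45  0.05 -0.   -1.17 -0.66]
```

The catch holds at about 0.24: force rises and the door no longer follows. Next I release, lift, and move the shut fingers over the gap.

>>> {"method": "apply_moves", "body": {
  "fingers": [0.3, 0.3, 0.3, 0.3, 0.3, 0.3, 0.6, 1, 1, 1],
  "dp": [
    [0, 0, 0],
    [0, 0, 0],
    [0, 0, 0],
    [0, 0, 3],
    [0, 0, 6],
    [0, 0, 9],
    [0, 0, 9],
    [0, 0, 9],
    [0, 0, 9],
    [0, 0, 9]
  ],
  "yaw": [0, 0, 0, 0, 0, 0, -1, -1, -1, -1]
}}

```text
clock: 5.9
position: [651.6, -45.7, 472.8]
ee_rot: [-0.511, 0.86, 0.0, 0.001]
contact_force: [0.6, -0.1, -0.8]
gripper_width: 1.4
```

Run:
```python
from h import *
import pickle
im,s=wrist('w1.png'); st(s); pickle.dump(im,open('w1.pkl','wb'))
d,n=fr(.24); print('d',d,'n',n,'pad',dp(.24,18,163),'tgt',dp(.24,12,163), 'delta',dp(.24,12,163)-s['position'][:2])
for nm,p in dict(outfree=(*dp(.24,-18,216),257),infree=(*dp(.24,-2,216),257),cup=(*dp(0,0,220),260),pad=(*dp(.24,18,163),222)).items(): print(nm,proj(im,p)*1.5)
o=cv2.resize(im['color'],None,fx=1.5,fy=1.5); cv2.imwrite('pics/w1b.png',cv2.convertScaleAbs(o,alpha=1.4))
```

```text
t 5.9 p [651.6 -45.7 472.8] jawang 2.643 F [ 0.58 -0.14 -0.79] w 1.4 q [ 0.18  0.4   0.2  -0.   -1.37 -0.68]
d [ 0.87662196 -0.48117974] n [0.48117974 0.87662196] pad [670.55061426  23.84689699] tgt [667.6635358   18.58716525] delta [16.1039477  64.26869389]
outfree [292.90114615 410.66073972]
infree [294.81523478 442.64495923]
cup [304.68699222 545.77257053]
pad [411.20574807 434.32733669]
```

View pics/w1b.png

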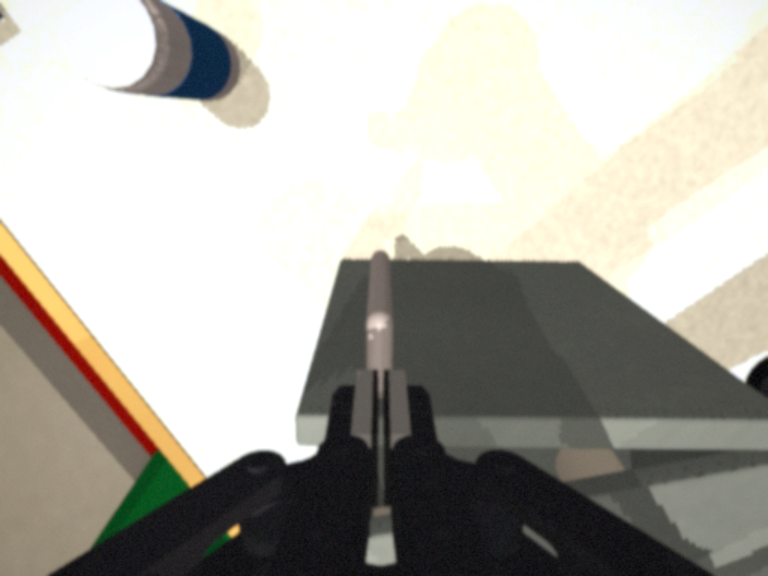

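The outer free corner appears at (298,418) against a predicted (293,411), so the model is good to about 2–3 mm. The shut fingers show at (380,400). I'm moving over the gap and dipping in.

>>> {"method": "apply_moves", "body": {
  "fingers": [1, 1, 1, 1, 1, 1, 1, 1],
  "dp": [
    [0.8, 3.3, 0],
    [1.7, 6.6, 0],
    [1.7, 6.6, 0],
    [1.7, 6.6, 0],
    [1.7, 6.6, -2.5],
    [1.7, 6.6, -4.5],
    [1.7, 6.6, -5.5],
    [1.7, 6.6, -5.5]
  ],
  "yaw": [-0.1, -0.1, -0.1, -0.1, -0.1, -0.1, -0.1, -0.1]
}}

```text
clock: 6.75
position: [668.4, 19.6, 416.1]
ee_rot: [-0.509, 0.86, 0.001, -0.001]
contact_force: [-0.3, 1.0, -0.5]
gripper_width: -0.1
```

Run:
```python
from h import *
im,s=wrist('w2.png'); st(s); 
cv2.imwrite('pics/w2b.png',cv2.convertScaleAbs(cv2.resize(im['color'],None,fx=1.5,fy=1.5),alpha=1.8,beta=15))
```

```text
t 6.75 p [668.4  19.6 416.1] jawang 2.64 F [-0.33  0.95 -0.47] w -0.1 q [ 0.27  0.45  0.15 -0.   -1.26 -0.77]
```

View pics/w2b.png

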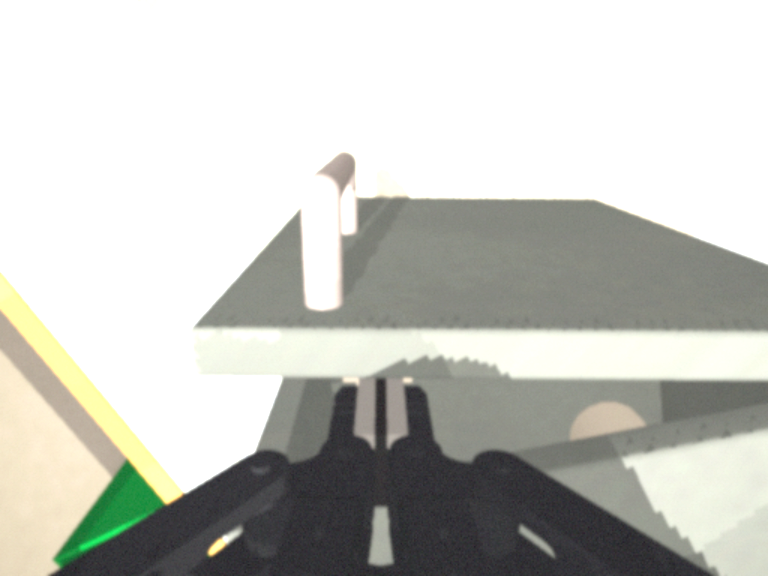

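The fingers sit in the gap behind the door, with white pad edges visible evenly on both sides at (350,380) and (407,380). Now I'll feel downward for the pad.

>>> {"method": "apply_moves", "body": {
  "fingers": [1, 1, 1],
  "dp": [
    [0, 0, -0.7],
    [0, 0, -1.2],
    [0, 0, -1.2]
  ],
  "yaw": [0, 0, 0]
}}

```text
clock: 7.1
position: [668.5, 19.6, 405.1]
ee_rot: [-0.51, 0.86, 0.0, 0.0]
contact_force: [0.2, -0.0, -0.4]
gripper_width: 0.3
```

>>> {"method": "apply_moves", "body": {
  "fingers": [1, 1],
  "dp": [
    [0, 0, -0.2],
    [0, 0, -0.2]
  ],
  "yaw": [0, 0]
}}

```text
clock: 7.3
position: [668.5, 19.6, 403.0]
ee_rot: [-0.51, 0.86, 0.0, -0.0]
contact_force: [0.3, 0.4, 0.1]
gripper_width: 0.2
```

>>> {"method": "apply_moves", "body": {
  "fingers": [1, 1],
  "dp": [
    [0, 0, -0.2],
    [0, 0, -0.2]
  ],
  "yaw": [0, 0]
}}

```text
clock: 7.5
position: [668.5, 19.7, 400.8]
ee_rot: [-0.51, 0.86, 0.0, -0.0]
contact_force: [0.1, 0.4, -1.1]
gripper_width: 0.3
```

>>> {"method": "apply_moves", "body": {
  "fingers": [1, 1],
  "dp": [
    [0, 0, -0.15],
    [0, 0, -0.15]
  ],
  "yaw": [0, 0]
}}

```text
clock: 7.7
position: [668.4, 19.7, 399.0]
ee_rot: [-0.51, 0.86, 0.0, -0.0]
contact_force: [0.6, 0.5, 0.4]
gripper_width: 0.3
```

>>> {"method": "apply_moves", "body": {
  "fingers": [1, 1],
  "dp": [
    [0, 0, -0.15],
    [0, 0, -0.15]
  ],
  "yaw": [0, 0]
}}

```text
clock: 7.9
position: [668.4, 19.7, 397.2]
ee_rot: [-0.51, 0.86, 0.001, -0.001]
contact_force: [-0.6, -0.8, -0.0]
gripper_width: -0.2
```

>>> {"method": "apply_moves", "body": {
  "fingers": [1, 1],
  "dp": [
    [0, 0, -0.15],
    [0, 0, -0.15]
  ],
  "yaw": [0, 0]
}}

```text
clock: 8.1
position: [668.3, 19.7, 395.4]
ee_rot: [-0.51, 0.86, 0.001, -0.001]
contact_force: [-0.2, -0.0, -1.7]
gripper_width: -0.3
```

>>> {"method": "apply_moves", "body": {
  "fingers": [1, 1],
  "dp": [
    [0, 0, -0.12],
    [0, 0, -0.12]
  ],
  "yaw": [0, 0]
}}

```text
clock: 8.3
position: [668.3, 19.7, 393.9]
ee_rot: [-0.509, 0.86, 0.001, -0.001]
contact_force: [-0.3, -0.4, 0.5]
gripper_width: 0.1
```

>>> {"method": "apply_moves", "body": {
  "fingers": [1, 1],
  "dp": [
    [0, 0, -0.12],
    [0, 0, -0.12]
  ],
  "yaw": [0, 0]
}}

```text
clock: 8.5
position: [668.2, 19.7, 392.4]
ee_rot: [-0.509, 0.86, 0.001, -0.001]
contact_force: [-0.7, 0.5, -0.0]
gripper_width: -0.3
```

>>> {"method": "apply_moves", "body": {
  "fingers": [1, 1],
  "dp": [
    [0, 0, -0.12],
    [0, 0, -0.12]
  ],
  "yaw": [0, 0]
}}

```text
clock: 8.7
position: [668.2, 19.7, 391.0]
ee_rot: [-0.509, 0.861, 0.001, -0.001]
contact_force: [-0.3, 0.3, 0.8]
gripper_width: 0.2
```

>>> {"method": "apply_moves", "body": {
  "fingers": [1, 1],
  "dp": [
    [0, 0, -0.1],
    [0, 0, -0.1]
  ],
  "yaw": [0, 0]
}}

```text
clock: 8.9
position: [668.2, 19.7, 390.2]
ee_rot: [-0.509, 0.86, 0.001, -0.001]
contact_force: [-0.8, -0.9, 0.3]
gripper_width: 0.0
```

>>> {"method": "apply_moves", "body": {
  "fingers": [1, 1],
  "dp": [
    [0, 0, -0.1],
    [0, 0, -0.1]
  ],
  "yaw": [0, 0]
}}

```text
clock: 9.1
position: [668.2, 19.7, 390.0]
ee_rot: [-0.51, 0.86, 0.001, -0.001]
contact_force: [-2.1, 0.6, 4.5]
gripper_width: -0.2
```

>>> {"method": "apply_moves", "body": {
  "fingers": [1, 1],
  "dp": [
    [0, 0, -0.1],
    [0, 0, -0.1]
  ],
  "yaw": [0, 0]
}}

```text
clock: 9.3
position: [668.1, 19.7, 389.9]
ee_rot: [-0.51, 0.86, 0.0, -0.0]
contact_force: [-1.6, 0.4, 4.6]
gripper_width: 0.0
```

Pad contact at TCP z≈390 (tip 217). The arm yields about 4.5 N/mm, so I'll press progressively.

>>> {"method": "apply_moves", "body": {
  "fingers": [1, 1, 1],
  "dp": [
    [0, 0, -0.25],
    [0, 0, -0.4],
    [0, 0, -0.4]
  ],
  "yaw": [0, 0, 0]
}}

```text
clock: 9.6
position: [668.0, 19.8, 387.7]
ee_rot: [-0.51, 0.86, -0.0, 0.0]
contact_force: [-2.4, 1.7, 6.6]
gripper_width: 0.2
```

>>> {"method": "apply_moves", "body": {
  "fingers": [1, 1, 1],
  "dp": [
    [0, 0, -0.3],
    [0, 0, -0.4],
    [0, 0, -0.4]
  ],
  "yaw": [0, 0, 0]
}}

```text
clock: 9.9
position: [668.0, 20.0, 386.8]
ee_rot: [-0.51, 0.86, -0.001, 0.002]
contact_force: [-4.2, 1.8, 10.7]
gripper_width: -0.1
```

Now I'm at ~10.7 N, about at the stop. Computing the draw arc.

Run:
```python
from h import *
st()
p=read_state()['position'][:2]; d,n=fr(.24); x,y=n@(p-H),d@(p-H); print(x,y)
for th in np.arange(.26,.56,.03): print(th.round(2),(dp(th,x,y)-dp(.24,x,y)).round(1), np.degrees(.24-th).round(1))
```

```text
t 9.9 p [668.   20.  386.8] jawang 2.642 F [-4.24  1.76 10.68] w -0.1 q [ 0.27  0.47  0.1   0.   -1.19 -0.77]
13.42396718333384 162.63090210399528
0.26 [-1.4 -3. ] -1.1
0.29 [-3.5 -7.4] -2.9
0.32 [ -5.8 -11.7] -4.6
0.35 [ -8.2 -16. ] -6.3
0.38 [-10.7 -20.1] -8.0
0.41 [-13.4 -24.3] -9.7
0.44 [-16.2 -28.3] -11.5
0.47 [-19.1 -32.2] -13.2
0.5 [-22.1 -36.1] -14.9
0.53 [-25.2 -39.8] -16.6
0.56 [-28.5 -43.5] -18.3
```

>>> {"method": "apply_moves", "body": {
  "fingers": [1, 1, 1, 1],
  "dp": [
    [0, 0, -0.3],
    [-0.1, -0.2, -0.3],
    [-0.23, -0.5, -0.3],
    [-0.35, -0.75, -0.3]
  ],
  "yaw": [0, -1, -2, -2.9]
}}

```text
clock: 10.3
position: [664.3, 13.0, 386.8]
ee_rot: [-0.489, 0.872, -0.002, 0.003]
contact_force: [-4.5, 3.4, 10.9]
gripper_width: -0.1
```

>>> {"method": "apply_moves", "body": {
  "fingers": [1, 1, 1, 1],
  "dp": [
    [-0.1, -0.2, -0.3],
    [-0.22, -0.42, -0.3],
    [-0.34, -0.64, -0.3],
    [-0.46, -0.85, -0.3]
  ],
  "yaw": [-1, -2, -2.7, -3.4]
}}

```text
clock: 10.7
position: [659.4, 5.0, 386.8]
ee_rot: [-0.463, 0.886, -0.003, 0.004]
contact_force: [-4.0, 3.2, 10.2]
gripper_width: 0.0
```

Run:
```python
from h import *
im,s=wrist('w3.png'); st(s); 
cv2.imwrite('pics/w3b.png',cv2.convertScaleAbs(cv2.resize(im['color'],None,fx=1.5,fy=1.5),alpha=1.8,beta=15))
```

```text
t 10.7 p [659.4   5.  386.8] jawang 2.533 F [-4.    3.19 10.23] w 0.0 q [ 0.25  0.45  0.07  0.   -1.18 -0.86]
```

View pics/w3b.png

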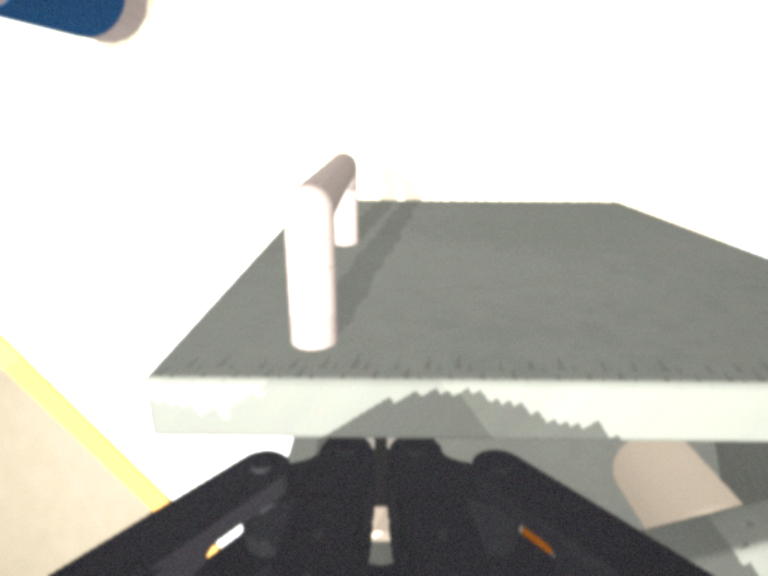

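The door has followed the fingers: its edge is level in the image at row 378 and the jaw is at ~0.35. The load stays at 10 N, so I'll continue past the strike.

>>> {"method": "apply_moves", "body": {
  "fingers": [1, 1, 1, 1, 1, 1],
  "dp": [
    [-0.15, -0.25, -0.3],
    [-0.33, -0.5, -0.3],
    [-0.5, -0.76, -0.3],
    [-0.68, -1.02, -0.3],
    [-0.87, -1.28, -0.3],
    [-1.07, -1.55, -0.3]
  ],
  "yaw": [-1, -2, -3.2, -4.3, -5.4, -6.5]
}}

```text
clock: 11.35
position: [648.6, -10.2, 386.7]
ee_rot: [-0.412, 0.911, -0.003, 0.006]
contact_force: [-3.6, 4.6, 10.9]
gripper_width: -0.2
```

Run:
```python
from h import *
s=read_state();st(s)
p=s['position'][:2]
for th in (.42,.44,.46,.48): d,n=fr(th); print(th,n@(p-H),d@(p-H))
th=.46;d,n=fr(th);x,y=n@(p-H),d@(p-H)
for th in np.arange(.5,1.7,.07): print(th.round(2),(dp(th,x,y)-dp(.46,x,y)).round(0), np.degrees(.46-th).round(1))
```

```text
t 11.35 p [648.6 -10.2 386.7] jawang 2.419 F [-3.63  4.56 10.94] w -0.2 q [ 0.23  0.43  0.04  0.   -1.16 -0.96]
0.42 6.586536341485387 161.58560726297452
0.44 9.816715780218798 161.42156927378807
0.46 13.042968663527919 161.19296480915096
0.48 16.264004533275568 160.8998853078011
0.5 [-4. -5.] -2.3
0.57 [-11. -14.] -6.3
0.64 [-19. -22.] -10.3
0.71 [-28. -29.] -14.3
0.78 [-37. -36.] -18.3
0.85 [-47. -42.] -22.3
0.92 [-56. -47.] -26.4
0.99 [-67. -52.] -30.4
1.06 [-77. -56.] -34.4
1.13 [-88. -60.] -38.4
1.2 [-99. -62.] -42.4
1.27 [-110.  -64.] -46.4
1.34 [-122.  -65.] -50.4
1.41 [-133.  -65.] -54.4
1.48 [-144.  -64.] -58.4
1.55 [-155.  -63.] -62.5
1.62 [-167.  -61.] -66.5
1.69 [-177.  -58.] -70.5
```

>>> {"method": "apply_moves", "body": {
  "fingers": [1, 1, 1, 1, 1, 1, 1, 1],
  "dp": [
    [-0.2, -0.3, -0.3],
    [-0.45, -0.6, -0.3],
    [-0.7, -0.9, -0.3],
    [-0.95, -1.15, -0.3],
    [-0.95, -1.15, 0],
    [-0.95, -1.15, 1],
    [-0.95, -1.15, 2.3],
    [-0.95, -1.15, 2.3]
  ],
  "yaw": [-1.2, -2.4, -3.6, -5, -5, -5, -5, -5]
}}

```text
clock: 12.15
position: [639.6, -21.8, 411.9]
ee_rot: [-0.372, 0.928, -0.004, 0.008]
contact_force: [0.6, 0.3, 0.4]
gripper_width: -0.1
```

Run:
```python
from h import *
s=read_state();st(s)
p=s['position'][:2]
th=.545;d,n=fr(th);x,y=n@(p-H),d@(p-H); print(x,y)
for th in np.arange(.6,1.65,.055): print(th.round(3),((dp(th,x,y)-dp(.545,x,y))/10).round(1), np.degrees(.545-th).round(0))
b=save('top','t2.png'); cv2.imwrite('pics/t2b.png',cv2.resize(b['color'][90:240,170:350],None,fx=3,fy=3,interpolation=cv2.INTER_CUBIC))
```

```text
t 12.15 p [639.6 -21.8 411.9] jawang 2.332 F [0.61 0.3  0.4 ] w -0.1 q [ 0.22  0.4   0.05  0.01 -1.2  -1.03]
12.137494770382514 161.62052487925695
0.6 [-0.6 -0.6] -3.0
0.655 [-1.3 -1.3] -6.0
0.71 [-1.9 -1.8] -9.0
0.765 [-2.7 -2.4] -13.0
0.82 [-3.4 -2.9] -16.0
0.875 [-4.2 -3.3] -19.0
0.93 [-5.  -3.7] -22.0
0.985 [-5.8 -4.1] -25.0
1.04 [-6.6 -4.4] -28.0
1.095 [-7.4 -4.7] -32.0
1.15 [-8.3 -4.9] -35.0
1.205 [-9.2 -5.1] -38.0
1.26 [-10.1  -5.3] -41.0
1.315 [-10.9  -5.3] -44.0
1.37 [-11.8  -5.4] -47.0
1.425 [-12.7  -5.4] -50.0
1.48 [-13.6  -5.3] -54.0
1.535 [-14.5  -5.2] -57.0
1.59 [-15.4  -5. ] -60.0
1.645 [-16.2  -4.8] -63.0
```

View pics/t2b.png

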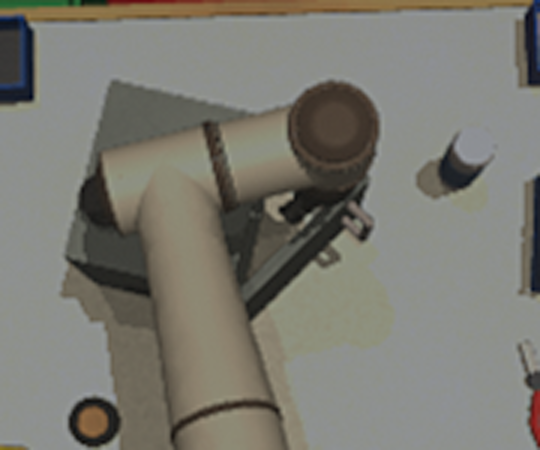

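The door is clearly past the strike and stands around 0.5. I'll swing it wide by pushing from the inside.

>>> {"method": "apply_moves", "body": {
  "fingers": [1, 1, 1, 1, 1, 1, 1, 1, 1, 1],
  "dp": [
    [-0.6, -0.6, 0],
    [-1.3, -1.3, 0],
    [-1.9, -1.8, 0],
    [-2.7, -2.4, 0],
    [-3.4, -2.9, 0],
    [-4.2, -3.3, 0],
    [-5.0, -3.7, 0],
    [-5.8, -4.1, 0],
    [-6.6, -4.4, 0],
    [-7.4, -4.7, 0]
  ],
  "yaw": [-3, -6, -9, -13, -16, -19, -22, -25, -28, -32]
}}

```text
clock: 13.2
position: [565.1, -68.8, 409.8]
ee_rot: [-0.1, 0.995, -0.005, 0.005]
contact_force: [0.9, 0.9, -0.3]
gripper_width: -0.2
```

>>> {"method": "apply_moves", "body": {
  "fingers": [1, 1, 1, 1, 1, 1, 1, 1, 1, 1],
  "dp": [
    [-0.9, -0.2, 0],
    [-1.7, -0.4, 0],
    [-2.6, -0.5, 0],
    [-3.4, -0.6, 0],
    [-4.2, -0.7, 0],
    [-5.0, -0.7, 0],
    [-5.8, -0.7, 0],
    [-6.5, -0.6, 0],
    [-7.2, -0.55, 0],
    [-7.6, -0.5, 0]
  ],
  "yaw": [-3, -6, -9, -12, -15, -18, -20, -23, -25, -27]
}}

```text
clock: 14.2
position: [488.7, -73.8, 409.2]
ee_rot: [0.136, 0.991, -0.006, 0.004]
contact_force: [1.1, 0.5, -0.2]
gripper_width: 0.2
```

Run:
```python
from h import *
s=read_state();st(s)
p=s['position'][:2]
for th in (1.45,1.5,1.55,1.6):d,n=fr(th);print(th,n@(p-H),d@(p-H))
b=save('top','t3.png'); cv2.imwrite('pics/t3b.png',cv2.resize(b['color'][90:240,170:350],None,fx=3,fy=3,interpolation=cv2.INTER_CUBIC))
```

```text
t 14.2 p [488.7 -73.8 409.2] jawang 1.298 F [ 1.15  0.46 -0.17] w 0.2 q [ 0.18  0.16 -0.3   0.02 -1.11 -2.03]
1.45 -7.4418406073881505 162.9992513246298
1.5 0.7140269285007694 163.16748171606062
1.55 8.868109768926475 162.92787837918306
1.6 17.000026953352144 162.28104019755637
```

View pics/t3b.png

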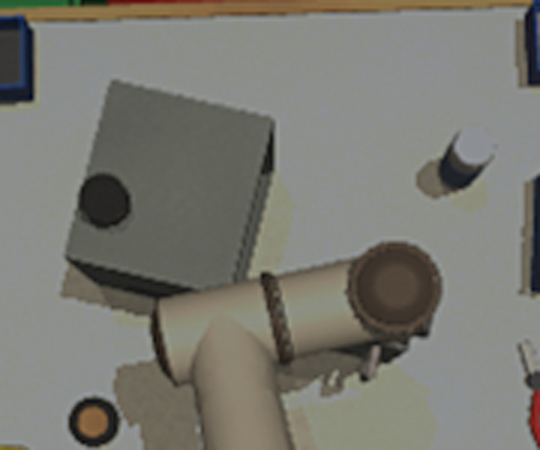

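The door appears nearly square to the cupboard (~1.55). I'll back off, lift, and clear the view.

>>> {"method": "apply_moves", "body": {
  "fingers": [1, 1, 1, 1, 1, 1, 1, 1, 1, 1],
  "dp": [
    [0.8, -0.2, 0],
    [1.6, -0.4, 0],
    [2, -0.5, 4],
    [2, -0.5, 8],
    [2, -0.5, 12],
    [2, -4.5, 13],
    [2, -9, 13],
    [2, -14, 13],
    [2, -19, 13],
    [2, -22, 13]
  ],
  "yaw": [0, 0, 0, 0, 0, 0, 0, 0, 0, 0]
}}

```text
clock: 15.25
position: [508.8, -297.4, 538.2]
ee_rot: [0.138, 0.99, -0.006, 0.003]
contact_force: [0.4, 0.7, -0.9]
gripper_width: -0.2
```

Run:
```python
from h import *
import pickle
st()
b=save('top','t4.png'); a=save('scene','s4.png'); pickle.dump((a,b),open('v4.pkl','wb'))
for th in(1.45,1.5,1.55,1.6): print(th,[(proj(b,(*dp(th,x,216),257))).round(1) for x in(-18,-2)])
o=np.hstack([cv2.resize(b['color'][100:250,170:330],(427,400)),cv2.resize(a['color'][100:250,200:340],(373,400))]); cv2.imwrite('pics/f.png',cv2.convertScaleAbs(o,alpha=1.4))
```

```text
t 15.25 p [ 508.8 -297.4  538.2] jawang 1.295 F [ 0.43  0.66 -0.94] w -0.2 q [-0.25  0.26  0.15  0.01 -1.46 -1.6 ]
1.45 [array([307.7, 200.6]), array([308.1, 196. ])]
1.5 [array([307. , 203.6]), array([307.7, 199.1])]
1.55 [array([306.2, 206.6]), array([307.1, 202.1])]
1.6 [array([305.3, 209.6]), array([306.4, 205.1])]
```

View pics/f.png

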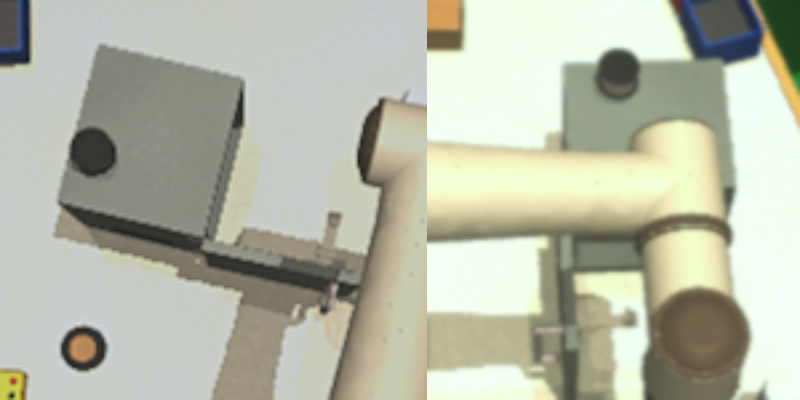

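The door stands square (~1.53–1.55), the catch is intact on its inner face at (333,225), and the reel, tape and meter are undisturbed. Handing in.

Run:
```python
from h import *
print(job_done())
```

```text
the job is handed in; nothing more can be done
None
```

The cupboard door is open and standing about square, and I handed the job in at about 15 s; it reports no verdict.

- **Drawing it ajar:** I pinched the handle bar from above and drew the door until the catch held it at about 0.24 rad. The pull there was about 5 N against the catch's 25 N limit.
- **Releasing the catch:** I felt for the pad with shut fingers through the gap. It sat about 5 mm below mid-slot, with the fingertips at about 217 mm. I pressed it to about its stop; vertical force stayed at 10–11 N and the total at about 12 N at each reading, against the 15 N limit. I kept it pressed while drawing the door to about 0.55 rad, then let go.
- **Swinging it open:** I pushed the door wide from the inside and backed the hand well clear.

**Last checks:** The final pictures put the door at about 1.53 rad from the image slope, or 1.55 rad from where the fingers stopped. The white catch arm is still on the door's inner face, and the reel, tape and visible corner of the multimeter are where they were. The measured force on the tool is about zero. The arm hides the door's free edge and part of the bench, so the end angle is good to a few hundredths of a radian, and the spray can, small bin, pliers, screwdriver and parts box were not checked at the end. The arm passed nowhere near them at their height. No check failed or disagreed.

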